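Third hand at the frame jig: hold a mitre closed for pinning

TASK

The short side of a carved picture frame is already clamped in the corner jig, and the carver is about to pin the corner: take the loose long side that lies on the bench just right of the jig, lay it flat on the jig with its beaded outer edge along the side fence, and close its mitre against the clamped one. Then be the third hand: keep hold of it and press it lengthways into the joint, firmly but gently, with a steady push of about 12 N (never so hard that the mitre bruises), for at least three seconds, and finish the program still holding and pressing like that; do not let go. Leave the other things on the bench where they are.

Things in the scene. Friction and masses are not known exactly. Their poses are not given: they have to be found in the camera images.
- jig_corner (a point): outer corner of the frame joint, on the top face of the jig's board (18 mm above the bench), where the faces of the two fences would meet. x = the way the long side is pushed home (roughly away from the robot), y = left, towards the side fence, z = up. Jig place and yaw differ from run to run. In place, the long side's centre is 100 mm behind this corner (-x), 18 mm right of it (-y) and 10 mm above it
- jig: fixed plywood corner jig, axes as jig_corner; origin on the bench under its board's middle, which lies -55, -60 mm (x, y) from the corner. Board 330 x 240 x 18 mm. Wooden fences 18 mm high, 24 mm thick: side fence (for the long side) with its face at corner y = 0, from corner x -85 to -15 mm; end fence with its face at corner x = 0, from y -145 to -15. The board is bare at corner x below -85 mm
- clamped_side: the frame's short side, fixed in the jig: same moulding as the long side, 160 mm long, lying along -y from the corner with its long edge on the end fence, under a steel toggle clamp with a red handle (76 mm high over the bench, 85 mm right of the corner). Origin under its centre, x along it to the jig's right, y to the end fence
- joint_middle (a point): middle of the clamped side's free 45 degree mitre face, 18 mm from the corner in -x and in -y, 10 mm above the board: where the long side's mitre must meet it. Axes as jig_corner
- long_side_center (a point): centre of the loose long side, half-way up its flat (10 mm above its underside): brown carved moulding, face up on the bench right of the jig, 200 mm long, 36 wide, 20 high, with a paler bead 13 wide and 25 high along its long outer edge; both ends cut at 45 degrees (inner edge 128 mm). x = along it, y = towards the beaded outer edge, z = up. In place its axes are jig_corner's
- long_side_mitre (a point): middle of the mitre face at the +x end of the long side, the end that meets the clamped side; it lies 82 mm from its centre along x, 10 mm above the underside; axes as long_side_center
- long_side: the loose long side, 0.09 to 0.15 kg of wood (friction about 0.6 on the jig: bearing down on the board takes away from the push on the joint); origin on its underside at the centre, axes as long_side_center
- gouge: bystander: carving gouge with a turned handle, 230 mm long, 26 mm high, lying parallel to the long side, 100 mm from it on its inner-edge side; origin under its middle
- mallet: bystander: round carver's mallet standing on its head, 86 mm across and 216 mm high; origin under its centre
- hammer: bystander: pin hammer, 240 mm long, lying left of the jig; origin under its middle
- glue: bystander: white glue bottle, 54 mm across and 150 mm high, left of the jig; origin under its centre
- pins: bystander: brass tin of pins, 54 mm across and 45 mm high, left of the jig; origin under its centre
- square: bystander: try square with steel blade, about 100 by 150 mm, 20 mm high, at the far right; origin near its middle
- short_side: bystander: the frame's other short side (160 mm), waiting at the far right; origin under its centre
- owl: bystander: small carved owl, 80 mm across and 140 mm high, at the back left; origin under its centre

How it is judged:
By the outcome, as a careful person would: the job done as asked, in the order asked, and still so for the second after the job is handed in, while the arm keeps its last pose, push and grip.
It also fails if it takes over 64 s, if anything falls off the work surface, if the arm or the gripper's body presses on something with over 40 N, if the wrist force passes 120 N, or if a joint passes its speed limit or range.

ROBOT

A 6-joint arm with a two-finger parallel gripper is mounted at the origin on the work surface. World frame = base frame: x ahead of the robot, y to its left, z up, the work surface at z = 0. Lengths are in mm, angles in rad, forces in N, time in s.
With the tool pointing down it reaches from about 400 to 825 mm from the base axis. Payload 7 kg.
Tool frame: the origin (TCP) lies at the very end of the fingers, on their centre line; the grasp point (between the pads) lies 19 mm behind it; z points along the fingers, y is the line along which they close (so a half turn about z gives the same grasp; the last joint's range is limited). The gripper opens to 88 mm and grips with 3 to 60 N. Pads are 19 mm wide; open, the fingers measure 130 mm over their backs; the gripper's body (78 mm by 193 mm) begins 47 mm behind the grasp point.
Start: joints at [-0.921, 0.359, 0.012, 0, -1.224, -0.288], TCP at [238.894, -631.288, 226.561] pointing down, gripper open.
Joint ranges: [-3.07, 3.07], [-1.43, 2.12], [-1.02, 1.25], [-3.03, 1.67], [-3.05, -0], [-3.03, 3.03]. Speed limits (rad/s): [2.39, 2.39, 3.01, 3.14, 3.14, 3.14].

INTERFACE

Orientations are given as a unit quaternion [x, y, z, w].
In Python, from plant import bot gives the robot as it stands. Calls block until the motion is done:
- bot.move_ptp(position, orientation): joint-space move of the TCP to a pose.
- bot.line_to(position, velocity=150, ori=None): straight line of the TCP; ori=None keeps the orientation; velocity is the mean speed in mm/s.
- bot.move_joints(angles): joint-space move.
- bot.move_gripper(opening, force=None): finger opening in mm; force is the grip in N (None keeps the last); returns when the fingers have stopped.
- bot.pause(seconds).
- bot.solve_ik(position, orientation): joint angles nearest the present ones, or None.
- bot.read_state(): the state.
- bot.camera(name): name is "side" or "top"; returns the picture (384x512x3 uint8, red, green, blue); there is no depth.
- bot.get_calibration(name): a dict with "fx", "fy", "cx", "cy" (pixels), "view" (4x4, takes a point from world to camera coordinates). Camera axes: x right, y up, looking along -z (the intrinsics and any distortion apply to the point x, -y, -z); pixel columns grow to the right and rows downward; lengths in mm; the calibration is good to about 2 mm. A picture is of the moment at which its call begins. get_calibration takes no time and is no camera call.
A pose or a line that the arm cannot do raises bot.Unreachable and nothing moves.
- bot.close_job(): hands the job in; it is judged then, once.
The state is a dict: "t": time; "joint_pos": joint angles; "qvel": joint speeds; "tau": joint torques, N m; "tcp_pos": TCP position; "eef_rot": TCP orientation; "contact_force": force on the tool from outside, world axes, zero at the start; "moment": the same for the moment, N m; "width": finger opening in mm; "finger_force": force on a finger pad.
Only numpy, scipy, OpenCV 4.12 (cv2) and the standard library are available. Lean on these libraries where they do the work, as an engineer would, in place of code of your own. Each camera call takes 0.05 s, during which the arm holds its last target. There are 200 camera calls.

## Working session

There is one attempt and no reset: what is moved stays moved. The work goes in short steps, each a Python script; the robot and the scene stay as the last script left them, time stands still between calls to the robot, and variables do not carry over. Pictures are saved under pics/ and viewed, at most 10 in all, crops included, and the job is handed in when it is done.

```bash
ls; mkdir -p pics; python3 - <<'E'
from plant import bot
import cv2
for n in("top","side"):
    cv2.imwrite(f"pics/{n}0.png",bot.camera(n)[:,:,::-1]); c=bot.get_calibration(n); print(n,c)
s=bot.read_state(); print(s)
E
```

```text
pics
top {'fx': 461.59570892458504, 'fy': 461.59570892458504, 'cx': 264.9613296755994, 'cy': 191.97781308564169, 'view': array([[ 6.64746263e-03, -9.99970624e-01,  3.81596193e-03,
        -5.41199108e+01],
       [ 9.98178218e-01,  6.86429307e-03,  5.99426877e-02,
        -5.75359661e+02],
       [-5.99671207e-02,  3.41054331e-03,  9.98194526e-01,
        -1.67328309e+03],
       [ 0.00000000e+00,  0.00000000e+00,  0.00000000e+00,
         1.00000000e+00]])}
side {'fx': 472.1596805178235, 'fy': 472.1596805178235, 'cx': 259.518875262676, 'cy': 190.24673341036947, 'view': array([[-8.39340583e-01, -5.43300767e-01,  1.82115685e-02,
         4.56464602e+02],
       [ 3.04094464e-01, -4.41496399e-01,  8.44160818e-01,
        -2.46698325e+02],
       [-4.50592878e-01,  7.14076470e-01,  5.35780601e-01,
        -1.45044505e+03],
       [ 0.00000000e+00,  0.00000000e+00,  0.00000000e+00,
         1.00000000e+00]])}
{'t': 0.1, 'joint_pos': array([-9.20872224e-01,  3.59338088e-01,  1.11415907e-02, -2.87680145e-04,
       -1.22409185e+00, -2.88071747e-01]), 'qvel': array([-0.00035012,  0.00061295,  0.0017024 ,  0.00139078,  0.00096786,
        0.0019013 ]), 'tau': array([-1.51843884e-03, -5.84162557e+01,  2.93753690e+01,  7.01556444e+00,
        1.01882775e-02, -4.59843875e-05]), 'tcp_pos': array([ 238.7500542 , -630.89957193,  225.70150025]), 'eef_rot': array([-1.79892481e-01,  9.83685987e-01,  7.26586159e-04, -2.16549503e-04]), 'contact_force': array([-0.24517201, -0.68218339,  0.05619103]), 'moment': array([ 0.04978729,  0.0230354 , -0.01622266]), 'finger_force': 0.0, 'width': 87.8212854077637}
```

View pics/top0.png

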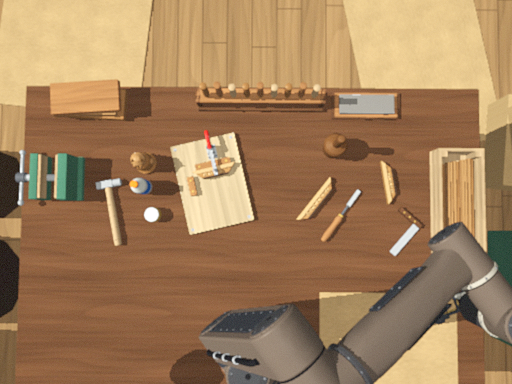

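View pics/side0.png

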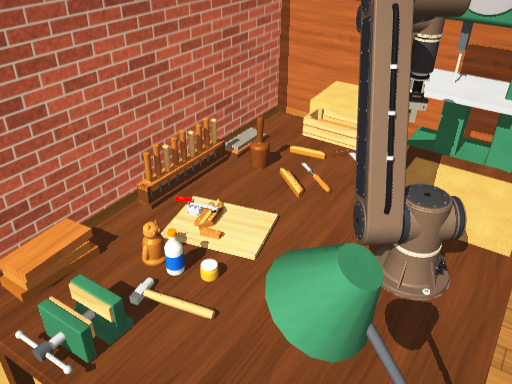

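The top view shows the jig board around (212,183) with the clamped side at about (215,168) and the side fence at (192,186). The long side is at (317,199) and the gouge at (342,215). Next I'll enlarge that area.

```bash
cat > h.py <<'E'
import numpy as np, cv2
from plant import bot
def ray(n,u,v,z):
    c=bot.get_calibration(n); V=c["view"]; R=V[:3,:3]; o=-R.T@V[:3,3]
    d=R.T@np.array([(u-c["cx"])/c["fx"],-(v-c["cy"])/c["fy"],-1.])
    return o+d*(z-o[2])/d[2]
def proj(n,P):
    c=bot.get_calibration(n); p=c["view"]@np.append(P,1.)
    return np.array([c["cx"]+c["fx"]*p[0]/-p[2], c["cy"]-c["fy"]*p[1]/-p[2]])
E
python3 - <<'E'
from h import *
im=np.mean([bot.camera("top").astype(float) for _ in range(3)],0).astype(np.uint8)
cv2.imwrite("pics/top_raw.png",im[:,:,::-1])
c=im[125:245,165:365,::-1]
cv2.imwrite("pics/crop.png",cv2.resize(c,None,fx=4,fy=4,interpolation=cv2.INTER_CUBIC))
hsv=cv2.cvtColor(im,cv2.COLOR_RGB2HSV)
for u,v in [(225,210),(185,165),(317,199),(312,205),(192,186),(208,168),(228,168),(280,230),(322,195)]: print(u,v,im[v,u],hsv[v,u])
E
```

```text
225 210 [231 209 164] [ 20  74 231]
185 165 [228 205 161] [ 20  75 228]
317 199 [213 172 113] [ 18 120 213]
312 205 [222 184 126] [ 18 110 222]
192 186 [225 167 107] [ 15 134 225]
208 168 [254 216 155] [ 18  99 254]
228 168 [231 180 114] [ 17 129 231]
280 230 [153 106  69] [ 13 140 153]
322 195 [255 215 152] [ 18 103 255]
```

View pics/crop.png

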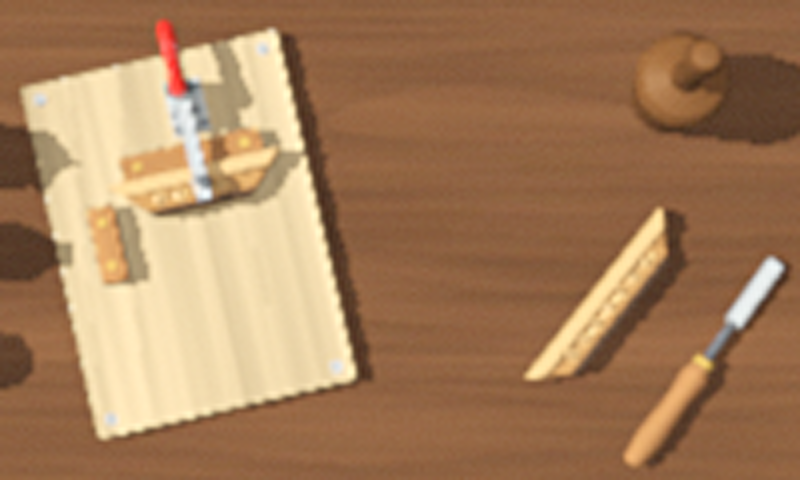

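The crop confirms the layout. The board corners are at about (170,147), (235,132), (254,220) and (190,235) in the full picture. The long side's bead edge runs from (297,219) to (330,177), with the bead to the upper left, so its +x end points away from the robot. The next step is to measure both with masks.

```bash
python3 - <<'E'
from h import *
im=cv2.imread("pics/top_raw.png"); f=6
big=cv2.resize(im,None,fx=f,fy=f,interpolation=cv2.INTER_CUBIC)
px=lambda p:((np.asarray(p)+.5)/f-.5)
def blob(mask,u,v):
    n,l=cv2.connectedComponents(mask); return (l==l[int(v*f),int(u*f)]).astype(np.uint8)
mask=(big[:,:,2]>190).astype(np.uint8)
def rect(m,z):
    cs,_=cv2.findContours(m,cv2.RETR_EXTERNAL,cv2.CHAIN_APPROX_NONE); c=max(cs,key=cv2.contourArea)
    c=px(cv2.convexHull(c)[:,0]); 
    w=np.array([ray("top",*p,z)[:2] for p in c]).astype(np.float32); return w
w=rect(blob(mask,225,210),18); r=cv2.minAreaRect(w); print("board",r,cv2.boxPoints(r).round(1).tolist())
w=rect(blob(mask,317,199),22); r=cv2.minAreaRect(w); print("long",r)
q=cv2.approxPolyDP(w.reshape(-1,1,2),8,True)[:,0]; print(q.round(1).tolist())
E
```

```text
board ((623.2675170898438, 149.65548706054688), (364.68426513671875, 243.49496459960938), 13.520790100097656) [[417.5, 225.39999389648438], [474.3999938964844, -11.300000190734863], [829.0, 73.9000015258789], [772.0999755859375, 310.70001220703125]]
long ((547.2261962890625, -235.84042358398438), (32.65938949584961, 198.73788452148438), 51.59209060668945)
[[632.9000244140625, -287.70001220703125], [592.5999755859375, -291.29998779296875], [482.5, -204.1999969482422], [476.79998779296875, -164.8000030517578]]
```

```bash
cat >> h.py <<'E'
from scipy.spatial.transform import Rotation as Ro
def quat(a):
    return Ro.from_matrix(np.array([[np.cos(a),np.sin(a),0],[np.sin(a),-np.cos(a),0],[0,0,-1]])).as_quat()
E
python3 - <<'E'
from h import *
im=cv2.imread("pics/top_raw.png"); f=6
big=cv2.resize(im,None,fx=f,fy=f,interpolation=cv2.INTER_CUBIC)
m=((big[:,:,2]>185)&(big[:,:,1]>150)).astype(np.uint8)
m=cv2.morphologyEx(m,cv2.MORPH_OPEN,np.ones((61,61)))
n,l=cv2.connectedComponents(m); b=(l==l[210*f,225*f]).astype(np.uint8)
c=max(cv2.findContours(b,0,1)[0],key=cv2.contourArea)
h=cv2.convexHull(c)[:,0]
w=np.array([ray("top",*((p+.5)/f-.5),18)[:2] for p in h]).astype(np.float32)
print(cv2.minAreaRect(w))
a=np.radians(13.52); C=np.array([647.5,217.2]); R=np.array([[np.cos(a),-np.sin(a)],[np.sin(a),np.cos(a)]])
print("corner px",proj("top",[*C,36]), "in crop",(proj("top",[*C,36])-[165,125])*4)
pl=C+R@[-125,-18]; g=np.array([523.9,-224.5]); b=np.radians(-38.3)
for k in (0,np.pi):
    for p,z,aa in((g,5,b),(g,150,b),(pl,23,a),(pl,150,a)):
        q=bot.solve_ik([*p,z],quat(aa+k)); print(k,z,None if q is None else q.round(2))
E
```

```text
((608.2030639648438, 145.8916015625), (333.63232421875, 243.99057006835938), 13.357987403869629)
corner px [191.43603073 171.42228663] in crop [105.74412294 185.68914652]
0 5 [-0.06  0.43 -0.47  0.   -0.67  0.96]
0 150 [-0.06  0.25 -0.33  0.   -0.99  0.96]
0 23 [ 0.66  0.38 -0.49  0.   -0.7   1.14]
0 150 [ 0.66  0.23 -0.36  0.   -0.98  1.14]
3.141592653589793 5 [-0.06  0.43 -0.47 -0.   -0.67 -2.18]
3.141592653589793 150 [-0.06  0.25 -0.33  0.   -0.99 -2.18]
3.141592653589793 23 [ 0.66  0.38 -0.49 -0.   -0.7  -2.  ]
3.141592653589793 150 [ 0.66  0.23 -0.36  0.   -0.98 -2.  ]
```

```bash
python3 - <<'E'
from h import *
g=[523.9,-224.5]; q=quat(np.radians(-38.3))
bot.move_ptp([*g,120],q)
bot.line_to([*g,6],100)
s=bot.read_state(); print(s["t"],s["tcp_pos"],s["contact_force"])
bot.move_gripper(20,40)
s=bot.read_state(); print(s["t"],s["width"],s["finger_force"],s["contact_force"],s["moment"])
bot.line_to([*g,110],100)
bot.pause(.2)
s=bot.read_state(); print(s["t"],s["width"],s["tcp_pos"],s["contact_force"],s["moment"])
for n in("top","side"): cv2.imwrite(f"pics/{n}_g.png",bot.camera(n)[:,:,::-1])
a=cv2.imread("pics/top_g.png")[140:260,250:390]; b=cv2.imread("pics/side_g.png")[120:240,220:360]
cv2.imwrite("pics/g.png",cv2.resize(np.hstack([a,b]),None,fx=2.8,fy=2.8,interpolation=cv2.INTER_CUBIC))
E
```

```text
3.3833 [ 524.41078395 -224.58141008    6.61181947] [ 0.1073348   0.63190274 -0.51749225]
4.2583 35.46456909376267 39.99424293637276 [-0.25657563  0.20896661 -0.29256197] [-0.0116017   0.11861399  0.02208398]
5.65 35.46003587583526 [ 523.61639635 -224.45197027  109.37701275] [ 0.73328155  0.34927508 -0.53642072] [-0.04646492  0.21786586 -0.0133493 ]
```

View pics/g.png

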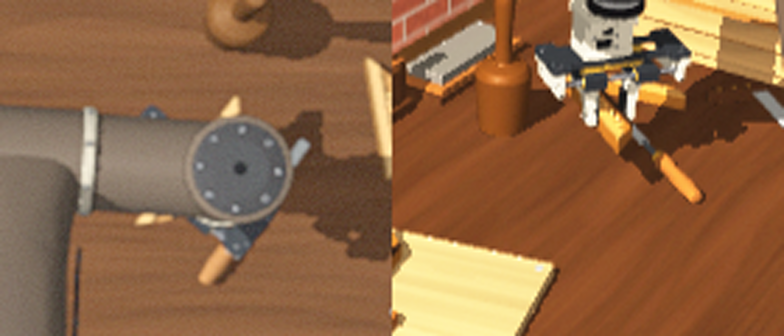

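The part is held squarely: width reads 35.5 mm and it stays level in the side view. The visible tips are near (335,174) and (299,219) in the top picture. Next I carry it over the jig and lower it until it touches, 35 mm short of home and 8 mm off the fence.

```bash
cat >> h.py <<'E'
A=np.radians(13.45); RJ=np.array([[np.cos(A),-np.sin(A)],[np.sin(A),np.cos(A)]]); C=np.array([647.5,217.2])
def at(x,y,z):  # jig frame (corner xy) -> world
    return [*(C+RJ@[x,y]),z]
def meas(n=8):
    F=[];M=[];P=[]
    for _ in range(n):
        bot.pause(.02); s=bot.read_state(); F.append(s["contact_force"]);M.append(s["moment"]);P.append(s["tcp_pos"])
    F,M,P=[np.mean(v,0) for v in(F,M,P)]
    Fj=np.append(RJ.T@F[:2],F[2]); pj=np.append(RJ.T@(P[:2]-C),P[2])
    return Fj,pj,M,s["t"]
E
python3 - <<'E'
from h import *
t=[ray("top",*p,128)[:2] for p in((335,174.3),(298.6,218.6))]
d=np.array([np.cos(np.radians(-38.3)),np.sin(np.radians(-38.3))])
g=np.array([523.9,-224.5]); print("tips rel tcp along",[round(float((p-g)@d),1) for p in t])
bot.move_ptp(at(-160,-26,130),quat(A))
bot.line_to(at(-160,-26,40),120); bot.pause(.2)
F0,p,M,tt=meas(); print(F0.round(2),p.round(2),M.round(3),tt)
z=30
while z>20:
    bot.line_to(at(-160,-26,z),30)
    F,p,M,tt=meas(); print(z,(F-F0).round(2),p.round(2),M.round(3),round(tt,2))
    if (F-F0)[2]>2: break
    z-=1 if z<28 else 2
E
```

```text
tips rel tcp along [124.9, -72.1]
[-0.15  0.21 -1.36] [-159.66  -25.83   40.6 ] [-0.125  0.152 -0.018] 8.4
30 [-0.18  0.04  0.36] [-160.    -26.01   29.91] [-0.113  0.14   0.004] 9.02
28 [-0.15 -0.29  0.03] [-160.01  -26.01   27.99] [-0.134  0.167  0.   ] 9.4
26 [ 0.06 -0.02 -0.4 ] [-160.04  -26.02   25.93] [-0.125  0.159 -0.005] 9.78
25 [ 0.05 -0.2  -0.47] [-160.02  -26.01   24.97] [-0.127  0.156  0.014] 10.17
24 [ 0.1  -0.04  0.09] [-159.96  -25.98   23.99] [-0.097  0.091  0.003] 10.55
23 [-3.94  0.45 11.94] [-159.94  -25.97   23.93] [-0.262  1.672 -0.029] 10.93
```

```bash
python3 - <<'E'
from h import *
bot.line_to(at(-160,-26,24.0),20)
F0,p,M0,tt=meas(12); print(F0.round(2),p.round(2),M0.round(3))
bot.line_to(at(-150,-22,24.0),30)
y=-22
while y<-11:
    y+=.5; bot.line_to(at(-150,y,24.0),20)
    F,p,M,tt=meas(6); 
    if abs((F-F0)[1])>.8 or y%2==0: print(y,(F-F0).round(2),p.round(2),(M-M0).round(3),round(tt,2))
    if (F-F0)[1]<-2.5: break
E
```

```text
[-1.06  0.69  1.2 ] [-160.    -25.99   23.96] [-0.036  0.47   0.011]
-21.0 [ 1.08 -1.03 -1.14] [-150.18  -21.06   23.98] [-0.267 -0.264 -0.013] 12.59
-20.5 [ 0.36 -1.31 -0.97] [-150.15  -20.56   23.96] [-0.381 -0.186 -0.058] 12.94
-20.0 [ 0.44 -1.02 -1.4 ] [-150.02  -19.96   23.97] [-0.283 -0.217 -0.034] 13.29
-18.0 [ 0.96 -0.83 -2.13] [-150.02  -17.99   23.99] [-0.047 -0.275 -0.014] 14.69
-17.5 [ 1.04 -1.99 -2.17] [-150.07  -17.62   23.98] [-0.534 -0.519 -0.126] 15.04
-17.0 [ 2.09 -5.99 -2.67] [-150.12  -17.38   23.97] [-1.816 -1.145 -0.376] 15.39
```

```bash
python3 - <<'E'
from h import *
for dy in (0,.4,.8,1.2):
    q=quat(A+np.radians(dy)); bot.line_to(at(-150,-19.5,24.1),20,q)
    F0,_,M0,_=meas(8); y=-19.5
    y=-18.2-0.02*dy
    while y<-14:
        y+=.4; bot.line_to(at(-150,y,24.1),20)
        F,p,M,tt=meas(6); d=F-F0
        if d[1]<-3: break
    print(dy,round(y,2),d.round(2),p.round(2),(M-M0).round(3),"lever",((M-M0)[2]/d[1]*1e3).round(1),round(tt,2))
    if (M-M0)[2]/d[1]*1e3>100: break
E
```

```text
0 -17.0 [ 0.98 -4.83 -0.01] [-150.12  -17.35   24.06] [-1.752 -0.832 -0.362] lever 74.9 16.85
0.4 -17.81 [ 0.9  -3.34  0.05] [-150.08  -18.02   24.06] [-1.143 -0.589 -0.349] lever 104.4 17.61
```

```bash
python3 - <<'E'
from h import *
import json
q=quat(A+np.radians(.28)); z=24.05
bot.line_to(at(-150,-18.2,z),20,q); bot.line_to(at(-136,-18.0,z),30)
bot.pause(.2); F0,p,M0,tt=meas(15); print(F0.round(2),p.round(2),M0.round(3),round(tt,2))
json.dump([F0.tolist(),M0.tolist()],open("f0.json","w"))
x=-136; step=.8
while x<-118:
    x+=step; bot.line_to(at(x,-18.0,z),20)
    F,p,M,tt=meas(6); d=F-F0
    if d[0]<-1.5: step=.25; print(round(x,2),d.round(2),p.round(2),(M-M0).round(3),round(tt,2))
    if d[0]<-6: break
print(x,p.round(2),tt)
for n in("top","side"): cv2.imwrite(f"pics/{n}_p.png",bot.camera(n)[:,:,::-1])
a=cv2.imread("pics/top_p.png")[130:240,160:280]; b=cv2.imread("pics/side_p.png")[180:290,140:290]
cv2.imwrite("pics/p.png",cv2.resize(np.hstack([a,b]),None,fx=2.9,fy=2.9,interpolation=cv2.INTER_CUBIC))
E
```

```text
[ 1.25 -2.48 -1.38] [-135.82  -17.96   24.16] [-0.844 -0.502 -0.253] 18.93
-135.2 [-2.56  0.55  1.18] [-135.57  -18.08   23.97] [-0.016  0.906  0.101] 19.27
-134.95 [-2.56  0.66  1.24] [-135.19  -18.05   23.98] [-0.032  1.129  0.109] 19.62
-134.7 [-3.07  0.68  0.64] [-134.71  -18.04   23.99] [-0.035  1.004  0.081] 19.98
-134.45 [-2.36  0.34 -0.16] [-134.41  -18.02   24.02] [-0.1    0.878  0.09 ] 20.32
-134.2 [-2.61  0.55  0.25] [-134.19  -18.02   24.04] [-0.134  0.876  0.089] 20.68
-133.95 [-2.35  0.28 -0.05] [-133.95  -18.01   24.05] [-0.152  0.91   0.066] 21.02
-133.7 [-2.5   0.28 -0.16] [-133.7   -18.01   24.04] [-0.182  0.931  0.036] 21.38
-133.45 [-2.62  0.03  0.19] [-133.45  -18.01   24.04] [-0.195  0.915  0.063] 21.73
-133.2 [-2.76  0.32 -0.2 ] [-133.18  -18.     24.05] [-0.208  0.954  0.054] 22.07
-132.95 [-2.78  0.5  -0.31] [-132.92  -17.99   24.06] [-0.188  0.906  0.071] 22.43
-132.7 [-2.68  0.13 -0.06] [-132.68  -18.     24.05] [-0.195  0.917  0.058] 22.77
-132.45 [-2.23  0.2  -0.1 ] [-132.43  -18.     24.05] [-0.213  0.912  0.013] 23.12
-132.2 [-2.57  0.19 -0.23] [-132.18
[... 2036 characters left out ...]
-2.82  0.28  0.1 ] [-125.93  -18.     24.05] [-0.191  0.92   0.035] 32.23
-125.7 [-2.78  0.28 -0.06] [-125.69  -18.     24.05] [-0.188  0.921  0.064] 32.58
-125.45 [-2.43  0.05 -0.03] [-125.43  -17.98   24.05] [-0.166  0.924  0.041] 32.92
-125.2 [-2.41  0.1  -0.16] [-125.18  -18.01   24.05] [-0.192  0.926  0.048] 33.27
-124.95 [-2.32  0.23 -0.59] [-124.92  -18.     24.05] [-0.192  0.898  0.064] 33.62
-124.7 [-3.09  0.58  0.13] [-124.79  -18.     24.03] [-0.134  1.133  0.055] 33.98
-124.45 [-4.95  1.31  1.49] [-124.78  -18.04   23.99] [-0.036  1.912  0.096] 34.33
-124.2 [-6.44  2.32  2.64] [-124.78  -18.05   23.98] [0.085 2.458 0.111] 34.67
-124.19999999999999 [-124.78  -18.05   23.98] 34.675
```

View pics/p.png

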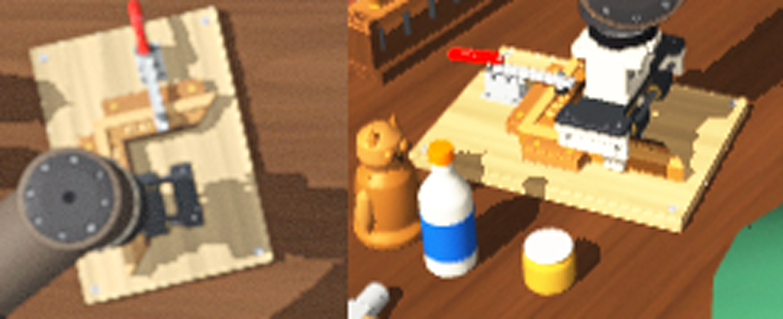

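The pictures show the long side lying on the jig beside the side fence, with its mitre closed on the clamped side near (197,172) in the full top picture. Force started to build at x = -124.8, close to where I expected it. Now I ramp the push while keeping the load on the board light.

```bash
cat >> h.py <<'E'
Z=np.array([-.15,.2,-1.36])  # free-air reading holding the part
E
python3 - <<'E'
from h import *
import json
x,y,z=-124.2,-18.,24.05
for i in range(14):
    F,p,M,tt=meas(6); d=F-Z
    print(round(x,2),round(z,2),d.round(2),p.round(2),M.round(2),round(tt,2))
    if abs(d[0]+13)<.6 and abs(d[2]-.8)<.7: break
    x+=np.clip((13+d[0])*.09,-.2,.2); z+=np.clip((d[2]-.8)*.05,-.1,.1)
    bot.line_to(at(x,y,z),20)
json.dump([x,y,z],open("cmd.json","w"))
E
```

```text
-124.2 24.05 [-5.14 -0.83  2.66] [-124.77  -18.05   23.97] [-0.74  1.96 -0.14] 34.88
-124.0 24.14 [-5.7  -0.39  2.24] [-124.77  -18.07   23.98] [-0.7   2.11 -0.12] 35.23
-123.8 24.22 [-5.99 -0.12  2.43] [-124.76  -18.08   23.98] [-0.63  2.31 -0.11] 35.58
-123.6 24.3 [-6.93  0.24  2.5 ] [-124.75  -18.08   23.99] [-0.57  2.51 -0.12] 35.92
-123.4 24.38 [-6.97  0.39  2.45] [-124.76  -18.11   23.99] [-0.52  2.66 -0.08] 36.27
-123.2 24.46 [-7.45  0.6   2.26] [-124.75  -18.13   23.99] [-0.47  2.84 -0.08] 36.62
-123.0 24.54 [-8.06  0.92  2.3 ] [-124.76  -18.14   23.99] [-0.39  3.06 -0.05] 36.98
-122.8 24.61 [-8.49  1.07  2.19] [-124.75  -18.15   23.99] [-0.35  3.24 -0.03] 37.33
-122.6 24.68 [-9.23  1.29  2.25] [-124.76  -18.18   23.99] [-0.28  3.45 -0.02] 37.67
-122.4 24.75 [-9.48  1.84  2.54] [-124.74  -18.17   24.  ] [-0.24  3.63  0.01] 38.02
-122.2 24.84 [-9.75  2.04  2.22] [-124.75  -18.19   24.  ] [-0.19  3.79  0.  ] 38.38
-122.0 24.91 [-10.69   2.37   2.03] [-124.75  -18.21   24.  ] [-0.08  4.01  0.02] 38.73
-121.8 24.97 [-11.07   2.43   2.49] [-124.74  -18.23   24.  ] [-0.07  4.23  0.03] 39.08
-121.63 25.06 [-11.45   2.88   2.49] [-124.74  -18.23   24.02] [0.01 4.39 0.03] 39.42
```

The push is close to target, but the part has drifted about 0.4 mm off the fence: y is -18.23, against -17.75 at contact. I'll seat it sideways while holding the push.

```bash
python3 - <<'E'
from h import *
import json
x,y,z=json.load(open("cmd.json"))
for i in range(14):
    F,p,M,tt=meas(6); d=F-Z
    print(np.round([x,y,z],2),d.round(2),p.round(2),M.round(2),round(tt,2))
    if abs(d[0]+13)<.6 and abs(d[1]+1.)<1: break
    x+=np.clip((13+d[0])*.25,-.3,.3); y+=np.clip((d[1]+1.)*.12,-.3,.3); z+=np.clip((d[2]-1.)*.08,-.1,.1)
    bot.line_to(at(x,y,z),20)
json.dump([x,y,z],open("cmd.json","w"))
E
```

```text
[-121.49  -18.     25.14] [-12.05   3.     2.29] [-124.75  -18.24   24.04] [0.08 4.5  0.08] 39.77
[-121.25  -17.7    25.24] [-11.64   2.     2.33] [-124.75  -18.16   24.06] [-0.28  4.5   0.01] 40.12
[-120.95  -17.4    25.34] [-12.14   1.38   2.09] [-124.72  -18.06   24.07] [-0.56  4.55 -0.03] 40.48
[-120.73  -17.11   25.43] [-12.98   0.3    2.41] [-124.7   -17.97   24.09] [-0.83  4.55 -0.08] 40.83
[-120.73  -16.96   25.53] [-11.97  -0.19   1.98] [-124.7   -17.94   24.16] [-1.02  4.38 -0.13] 41.17
[-120.47  -16.86   25.61] [-12.66  -0.4    2.26] [-124.7   -17.93   24.15] [-1.1   4.56 -0.11] 41.52
```

```bash
python3 - <<'E'
from h import *
s=bot.read_state()
R=Ro.from_quat(s["eef_rot"]).as_matrix()
J=np.eye(3);J[:2,:2]=RJ
print("tool x in jig deg:",np.degrees(J.T@R[:,0]).round(2),"tool z:",np.degrees(J.T@R[:,2]).round(2),s["width"],s["finger_force"],s["t"])
for n in("top","side"): cv2.imwrite(f"pics/{n}_q.png",bot.camera(n)[:,:,::-1])
a=cv2.imread("pics/top_q.png")[150:210,175:245]; b=cv2.imread("pics/side_q.png")[190:250,180:260]
cv2.imwrite("pics/q.png",cv2.resize(np.hstack([a,b]),None,fx=5.3,fy=5.3,interpolation=cv2.INTER_CUBIC))
E
```

```text
tool x in jig deg: [57.29  0.2  -0.43] tool z: [ -0.43  -0.1  -57.29] 35.597313601307064 39.99709904193878 41.525
```

View pics/q.png

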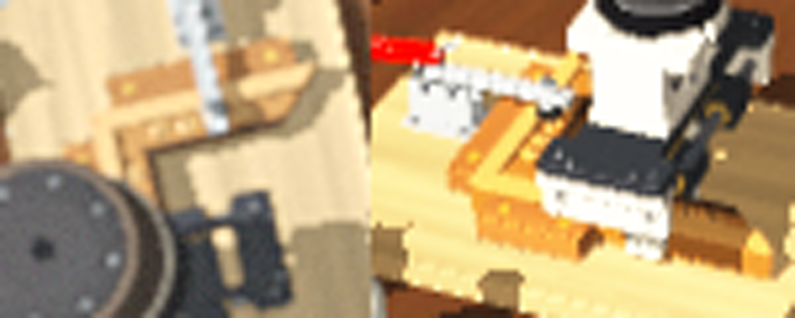

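The crop shows the mitre closed (seam near (194,173) in the full top picture) and the bead running along the side fence. The tool has pitched 0.43° nose-down under load, which presses the front onto the board, so I'll level it and trim the forces again.

```bash
python3 - <<'E'
from h import *
import json
x,y,z=json.load(open("cmd.json")); th=0; J=np.eye(3);J[:2,:2]=RJ
for i in range(16):
    F,p,M,tt=meas(6); d=F-Z
    R=Ro.from_quat(bot.read_state()["eef_rot"]).as_matrix(); t=np.degrees(J.T@R[:,0])
    print(np.round([x,y,z,th],2),d.round(2),p.round(2),t[1:].round(2),round(tt,2))
    if i>5 and abs(d[0]+13)<.5 and abs(d[1]+.8)<.8 and abs(t[2])<.1 : break
    th+=np.clip(-t[2]*.6,-.12,.12)
    x+=np.clip((13+d[0])*.2,-.2,.2); y+=np.clip((d[1]+.8)*.1,-.2,.2); z+=np.clip((24.0-p[2])*.8+(d[2]-1)*.02,-.15,.15)
    q=(Ro.from_rotvec(-np.radians(th)*J[:,1])*Ro.from_quat(quat(A+np.radians(.3)))).as_quat()
    bot.line_to(at(x,y,z),20,q)
json.dump([x,y,z,th],open("cmd.json","w"))
E
```

```text
[-120.47  -16.86   25.61    0.  ] [-12.68   0.09   2.13] [-124.69  -17.91   24.17] [ 0.2  -0.42] 41.73
[-1.2041e+02 -1.6770e+01  2.5500e+01  1.2000e-01] [-12.81  -0.46   2.27] [-124.68  -17.9    24.05] [ 0.22 -0.31] 42.08
[-120.37  -16.74   25.48    0.24] [-12.73  -1.09   2.12] [-124.67  -17.9    24.  ] [ 0.21 -0.19] 42.42
[-120.32  -16.77   25.5     0.35] [-12.7   -0.14   2.19] [-124.64  -17.9    24.01] [ 0.21 -0.08] 42.77
[-120.26  -16.7    25.52    0.4 ] [-12.43  -0.52   1.93] [-124.63  -17.9    24.  ] [ 0.21 -0.04] 43.12
[-120.14  -16.67   25.54    0.43] [-12.58  -0.5    2.59] [-124.63  -17.9    24.  ] [ 0.21 -0.03] 43.48
[-120.06  -16.64   25.57    0.44] [-12.92  -0.99   2.25] [-124.61  -17.9    24.01] [ 0.21 -0.01] 43.83
```

```bash
python3 - <<'E'
from h import *
import json
x,y,z,th=json.load(open("cmd.json")); J=np.eye(3);J[:2,:2]=RJ
q=(Ro.from_rotvec(-np.radians(th)*J[:,1])*Ro.from_quat(quat(A+np.radians(.3)))).as_quat()
for k in range(3):
    y+=.25; x+=.05; bot.line_to(at(x,y,z),20,q); F,p,M,tt=meas(6); print((F-Z).round(2),p.round(2),tt)
for k in range(8):
    bot.pause(.4); F,p,M,tt=meas(6); print((F-Z).round(2),p.round(2),round(tt,2))
E
```

```text
[-12.68  -1.28   2.71] [-124.6   -17.81   24.01] 44.175
[-12.47  -2.45   2.53] [-124.59  -17.73   24.02] 44.525
[-12.56  -3.04   2.68] [-124.59  -17.66   24.  ] 44.875
[-12.34  -3.61   2.45] [-124.59  -17.66   24.01] 45.38
[-12.5   -3.01   2.24] [-124.58  -17.67   24.01] 45.88
[-12.4   -3.13   3.01] [-124.61  -17.66   24.  ] 46.38
[-12.59  -3.34   2.88] [-124.6   -17.65   24.01] 46.88
[-12.68  -3.35   2.92] [-124.6   -17.66   24.  ] 47.38
[-12.46  -3.38   2.85] [-124.59  -17.66   24.01] 47.88
[-12.7   -3.56   2.24] [-124.6   -17.66   24.  ] 48.38
[-12.68  -3.26   2.83] [-124.58  -17.66   24.02] 48.88
```

```bash
python3 - <<'E'
from h import *
import json
x,y,z,th=json.load(open("cmd.json")); J=np.eye(3);J[:2,:2]=RJ
q=(Ro.from_rotvec(-np.radians(th)*J[:,1])*Ro.from_quat(quat(A+np.radians(.3)))).as_quat()
bot.line_to(at(x+.4,y+.7,z+.05),20,q)
for k in range(4):
    bot.pause(.8); F,p,M,tt=meas(6); print((F-Z).round(2),p.round(2),round(tt,2))
print(bot.close_job())
E
```

```text
[-13.28  -2.57   3.09] [-124.59  -17.67   24.01] 50.02
[-13.51  -2.61   3.01] [-124.58  -17.67   24.01] 50.92
[-13.3   -2.65   3.49] [-124.58  -17.67   24.01] 51.83
[-13.5   -2.36   3.19] [-124.59  -17.67   24.  ] 52.73
the job is handed in; nothing more can be done
None
```

The long side lies flat on the jig against the side fence with its mitre closed, and I handed the job in at about 53 s still gripping and pressing: the wrist read a steady 13.4 N for the last 3.5 s, which I estimate puts about 12 N on the joint after board friction.

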